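Clear the glass offcuts and hang up the scraper

ROBOT

A 6-joint arm with a two-finger parallel gripper is mounted at the origin on the work surface. World frame = base frame: x ahead of the robot, y to its left, z up, the work surface at z = 0. Lengths are in m, angles in rad, forces in N, time in s.
With the tool pointing down it reaches from about 0.325 to 0.9 m from the base axis. Payload 3.5 kg.
Tool frame: the origin (TCP) lies between the finger pads; the fingertips stand 22 mm ahead of it and the grasp point (between the pads) lies 3 mm ahead of it; z points along the fingers, y is the line along which they close (so a half turn about z gives the same grasp; the last joint's range is limited). The gripper opens to 85 mm and grips with 20 to 120 N. Pads are 22 mm wide; open, the fingers measure 114 mm over their backs; the gripper's body (76 mm by 85 mm) begins 54 mm behind the grasp point. The pads swing forward as they close: fully open they stand 13 mm farther back than shut.
Start: joints at [1.047, 0.276, -0.026, 1.268, 0, 1.467], TCP at [0.255, 0.57, 0.253] pointing down, gripper open.
Joint ranges: [-3.12, 3.12], [-0.85, 1.88], [-1.08, 1.24], [-1.95, 2.15], [-1.57, 1.53], [-3.14, 3.14]. Speed limits (rad/s): [2.57, 2.57, 3.14, 3.14, 3.14, 3.14].

INTERFACE

Orientations are given as a unit quaternion [w, x, y, z].
In Python, from cell import observe, cams, ticket gives the robot as it stands.
- The arm moves only by the tool servo_tool, never from a script. Its argument "deltas" is a list of rows, each an object of numbers: "dx", "dy", "dz": the shift along the world's x, y, z in cm; "wx", "wy", "wz": the turn, a rotation vector about the world's x, y, z in degrees; "grip": the closure, from -1 (fully open) to 1 (shut). In form: [{"dx": .., "dy": .., "dz": .., "wx": .., "wy": .., "wz": .., "grip": ..}, ...]. A call has 1 to 8 rows; each row shifts and turns the commanded pose from where the row before left it; what a row does not reach is not made up. A row lasts 1/8 s, in which the tool goes at most 62.5 mm and 10.7 degrees, less where a joint would pass 70% of its speed; a pose out of reach is approached as far as the arm can. A call with a gripper value outside its range is refused whole. The fingers move at their own pace and stop on an object; the grip force is fixed at half the most. Time passes only in rows, so rows that do not move let the fingers close. It gives the time, the measured TCP pose, the force, the opening and the grip force at its end, in the units of the state.
- observe(): the state, without advancing time (a new reading comes with each control period).
- cams.read_camera(name): name is "scene" or "top" or "wrist"; returns (picture, depth): 480x640x3 uint8, blue, green, red; 480x640 float32, m along the optical axis (not along the pixel's ray), 0 where there is no reading.
- cams.get_calibration(name): a dict with "camera_matrix" (3x3 intrinsics, pixels), "extrinsics" (4x4, takes a point from camera to world coordinates); the wrist camera has in their place "hand_eye" (4x4, takes a point from camera to tool coordinates, whose origin is the TCP and whose axes are the flange's). Camera axes: x right, y down, z forward; pixel columns grow to the right and rows downward; lengths in m; the calibration is good to about 2 mm. A picture is of the moment at which its call begins: read the wrist's pose just before it. get_calibration takes no time and is no camera call.
- ticket.job_done(): hands the job in; it is judged then, once.
Trained networks look in the newest picture that a camera, given by its name, has taken for a name from the list of things; names that differ only in an ending like _2 or _b are one class to them, and where a whole thing is asked for, a point or a joint stands for the part that bears it (a point fixed in the world has none). Each returns a list of dicts, best first, with "conf" (0 to 1); they miss things now and then, are a little off and sometimes report something else, mostly with a low value. They report only what shows in the picture. A call takes as long as a camera call. They do not tell look-alikes from the thing itself.
- cams.find_in(camera, thing): "rect" ([centre column, centre row, width, height] in pixels, round what is visible of it).
- cams.trace(camera, thing): "region" (480x640 bool, what is visible of it) and "rect" ([centre column, centre row, width, height] in pixels, round what is visible of it).
The state is a dict: "time": time; "q": joint angles; "joint_velocities": joint speeds; "tau": joint torques, N m; "tcp_pos": TCP position; "orientation": TCP orientation; "ft_force": force on the tool from outside, world axes, zero at the start; "moment": the same for the moment, N m; "width": finger opening in m; "grasp_force": force on a finger pad.
Only numpy, scipy, OpenCV 4.12 (cv2) and the standard library are available. Lean on these libraries where they do the work, as an engineer would, in place of code of your own. Each camera call takes 0.05 s, during which the arm holds its last target. There are 200 camera calls.

TASK

Pick up the orange-handled scraper and scrape all the blue glass offcuts off the stone plate into the blue waste pan, touching the glass only with the scraper, not with the fingers (it is sharp). Then hang the scraper by the eye of its handle on the free peg of the rack, the one marked red, blade down, and let go. Leave the cutting wheels on their pegs and the other things on the bench where they are.

Things in the scene. Friction and masses are not known exactly. Their poses are not given: they have to be found in the camera images.
- scraper: Loose hand scraper, 175 mm long, about 0.22 kg, lying flat on the bench. Origin: on its resting plane below the grip point. +x: along the handle to the eye; -x: blade; z: up. Orange handle: 24 mm wide (y), 22 mm tall from the resting plane, x -45 to +73 mm; grip across its width. Head (black rubber, aluminium): x -70 to -40 mm, 120 mm wide (y), 30 mm tall; most of the weight.
- scraper_eye (a point): Centre of the hole in the steel eye at the handle's end: 88 mm from the scraper's origin along +x, 12 mm above its resting plane. Hole 20 mm in diameter, eye 34 mm outside diameter, 8 mm thick; the hole's axis is the scraper's z.
- scraper_blade (a point): Middle of the lower front edge of the blade, 70 mm from the scraper's origin along -x, at the resting plane.
- station: Fixed stone plate on a green frame, 152 mm (x) by 200 mm (y), top 40 mm above the bench; origin on the bench under its centre. Steel fences along both x sides stand 10 mm above the plate, 140 mm apart inside. The +y and -y edges are open; the +y edge (100 mm from the centre) drops into the waste pan.
- pan_floor (a point): Centre of the floor of the fixed blue waste pan against the station's +y edge, 156 mm from the station's centre along its +y; axes as the station's. Inside 154 mm (x) by 106 mm (y). Floor 37 mm below the plate's top; the near wall ends below the plate, the side walls 5 mm and the far (+y) wall 15 mm above the plate's top.
- rack: Fixed open wooden rack, 400 mm wide along its y; origin on the bench below the middle peg's root, x away from the robot. Two slats, 66 mm high, lean back at 55 degrees to the bench, facing the robot: the upper behind the pegs, the lower 150 mm down the slope, a gap between. Three equal steel pegs 120 mm apart along y, roots 200 mm above the bench. Which peg is free varies.
- peg (a point): Root of the free peg (slats painted red all round behind it), at the upper slat's face. z: along the peg, towards the robot and 45 degrees up; x: square to it, 45 degrees up and away from the robot; y: along the rack. Peg 10 mm thick, rounded tip at z = 45 mm. A scraper hung there points its +x up the slope, its underside to the slats, its blade on the lower slat.
- wheel_a: Pale cutting wheel, 104 mm across, 14 mm thick, hanging by its 22 mm bore on another peg; origin at that peg's root. Leave hanging.
- wheel_b: Brown cutting wheel of the same size, hanging on the remaining peg; origin at that peg's root. Leave hanging.
- tumbler: Clear glass tumbler, 76 mm wide, 100 mm tall; origin at its foot. Leave alone.
- jar: White jar with a yellow cap, 68 mm wide, 75 mm tall; origin at its foot. Leave alone.
- bottle: Red bottle with a white cap, 64 mm wide, 180 mm tall; origin at its foot. Leave alone.
- brush: Brush lying on the bench; leave alone.
- wrench: Wrench lying on the bench; leave alone.
- mug: White mug, 80 mm wide, 90 mm tall; origin at its foot. Leave alone.
- chip0: Blue glass offcut, a loose flat lump about 22 x 16 mm and 10 mm thick, about 13 g, lying on the plate; origin at the middle of its underside.
- chip1: Blue glass offcut, a loose flat lump about 22 x 16 mm and 10 mm thick, about 13 g, lying on the plate; origin at the middle of its underside.
- chip2: Blue glass offcut, a loose flat lump about 22 x 16 mm and 10 mm thick, about 13 g, lying on the plate; origin at the middle of its underside.
- chip3: Blue glass offcut, a loose flat lump about 22 x 16 mm and 10 mm thick, about 13 g, lying on the plate; origin at the middle of its underside.
Mind the look-alikes: they are no part of the job. Of the things that look like the scraper, take the one that is farthest from the robot's base at the start.

How it is judged:
By the outcome, as a careful person would: the job done as asked, in the order asked, and still so for the second after the job is handed in, with the robot touching nothing.
It also fails if it takes over 58 s, if anything falls off the work surface, if the arm or the gripper's body presses on something with over 40 N, if the wrist force passes 120 N, or if a joint passes its speed limit or range.

## Working session

There is one attempt and no reset: what is moved stays moved. The work goes in short steps, Python scripts to look and compute and a tool call to move; the robot and the scene stay as the last step left them, time stands still between calls to the robot, and variables do not carry over. Pictures are saved under pics/ and viewed, at most 10 in all, crops included, and the job is handed in when it is done.

Besides the shell and the picture viewer there is one more tool, called after "Emit:" by a JSON object that holds its "method" and its "body", one argument or row to a line. servo_tool: Moves the arm, as the interface text tells. Its arguments: {"type":"object","properties":{"deltas":{"type":"array","items":{"type":"object","properties":{"dx":{"type":"number"},"dy":{"type":"number"},"dz":{"type":"number"},"wx":{"type":"number"},"wy":{"type":"number"},"wz":{"type":"number"},"grip":{"type":"number"}}}}},"required":["deltas"]}

```bash
ls; mkdir -p pics
cat > h.py <<'E'
import numpy as np,cv2
from cell import observe,cams,ticket
from scipy.spatial.transform import Rotation as R
def pose():
    s=observe();T=np.eye(4);q=s['orientation'];T[:3,:3]=R.from_quat([q[1],q[2],q[3],q[0]]).as_matrix();T[:3,3]=s['tcp_pos'];return T
def look(n):
    T=pose();im,d=cams.read_camera(n);c=cams.get_calibration(n)
    E=np.array(c['extrinsics']) if n!='wrist' else T@np.array(c['hand_eye'])
    K=np.array(c['camera_matrix']);v,u=np.mgrid[:480,:640]
    P=np.stack([(u-K[0,2])/K[0,0]*d,(v-K[1,2])/K[1,1]*d,d],-1)@E[:3,:3].T+E[:3,3]
    P[d==0]=np.nan
    return im,d,P,K,E
def proj(p,K,E):
    c=(np.atleast_2d(p)-E[:3,3])@E[:3,:3];return c[:,:2]/c[:,2:]*[K[0,0],K[1,1]]+[K[0,2],K[1,2]]
E
python3 - <<'E'
from h import *
for n in ['scene','top']:
    im,d,P,K,E=look(n);cv2.imwrite(f'pics/{n}0.png',im);np.savez(f'{n}0',im=im,P=P,K=K,E=E)
    print(n,E[:3,3].round(3),E[:3,2].round(2))
    for t in ['scraper','station','pan_floor','rack','wheel_a','chip0','tumbler','bottle']:
        for r in cams.find_in(n,t):
            u,v=[int(x) for x in r['rect'][:2]];print(t,round(r['conf'],2),np.round(r['rect']).astype(int),P[min(v,479),min(u,639)].round(3))
print(observe())
E
```

```text
pics
scene [1.164 0.698 0.878] [-0.57 -0.56 -0.6 ]
scraper 0.79 [323 188  54  31] [ 0.173 -0.278  0.021]
scraper 0.6 [313 269  56  45] [ 0.475 -0.027  0.02 ]
station 0.88 [429 368 172 130] [0.55  0.379 0.039]
station 0.27 [489 303  54  52] [0.337 0.387 0.075]
station 0.25 [194 219  40  33] [ 0.686 -0.194  0.211]
pan_floor 0.67 [471 385  88  92] [0.502 0.453 0.004]
rack 0.59 [204 231 122 150] [ 0.687 -0.159  0.192]
wheel_a 0.8 [187 190  34  33] [ 0.625 -0.313  0.208]
wheel_a 0.73 [194 218  38  32] [ 0.683 -0.194  0.209]
chip0 0.62 [402 356  13   8] [0.569 0.325 0.051]
chip0 0.6 [376 338  10   9] [0.565 0.256 0.049]
chip0 0.39 [414 334  12   7] [0.501 0.309 0.048]
tumbler 0.65 [271 342  35  57] [0.752 0.136 0.098]
bottle 0.82 [407 402  40  82] [0.692 0.424 0.119]
bottle 0.45 [204 232 118 148] [ 0.683 -0.162  0.188]
top [0.292 0.02  1.379] [ 0.14  0.01 -0.99]
scraper 0.61 [361 246  73  48] [ 0.481 -0.058  0.003]
scraper 0.59 [466 384  77  54] [ 0.162 -0.302  0.023]
station 0.7 [185 224 140  77] [0.518 0.363 0.038]
pan_floor 0.73 [141 230  65  69] [0.509 0.475 0.007]
pan_floor 0.44 [183 
[... 425 characters left out ...]
02 0.304 0.053]
{'time': 0.9, 'q': array([ 1.04657768e+00,  2.76371595e-01, -2.63819045e-02,  1.26800528e+00,
        5.79643226e-06,  1.46737797e+00]), 'joint_velocities': array([-0.00158182,  0.0005538 , -0.00146375, -0.00273782, -0.0004332 ,
       -0.00019548]), 'tau': array([ 7.71254395e-05, -4.45476007e+01,  2.95570529e+01,  5.52458005e-04,
       -9.20322873e-05, -6.77827586e-06]), 'tcp_pos': array([0.25532711, 0.57047191, 0.25333949]), 'orientation': array([3.03790573e-06, 2.08851237e-01, 9.77947422e-01, 1.87492364e-05]), 'ft_force': array([ 0.0462686 , -0.74782427,  0.7100859 ]), 'moment': array([0.10792801, 0.02589571, 0.0186337 ]), 'grasp_force': 0.0, 'width': 0.08561332483897577}
```

View pics/scene0.png

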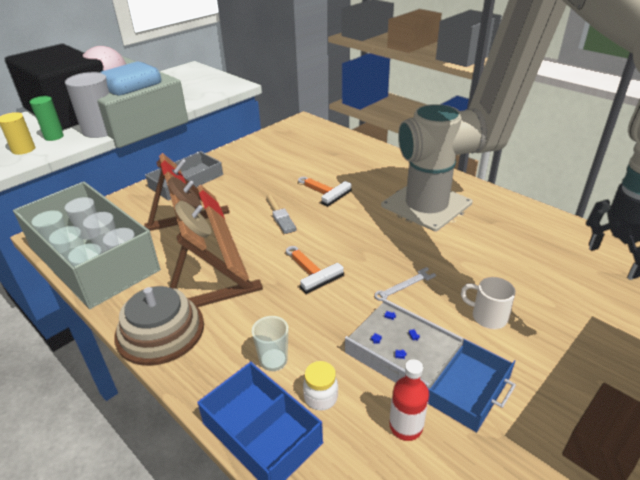

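View pics/top0.png

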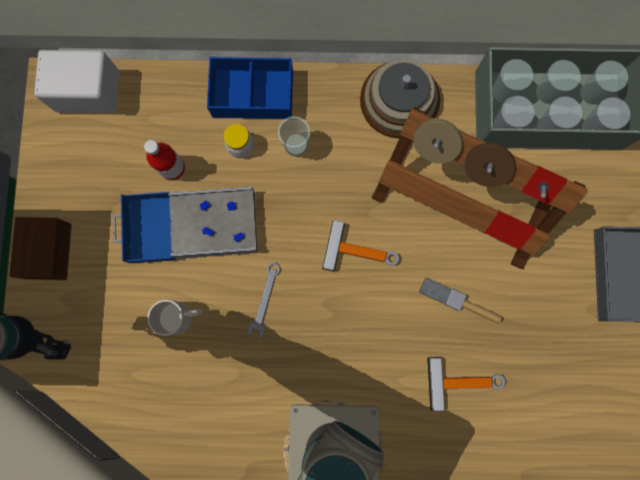

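The scene shows two scraper-like tools. One is at scene (313,269) / top (361,246), about 0.48 m from the base. The other is at scene (323,188) / top (466,384), about 0.34 m away. The first is farther, so that is the one to take. The brush at top (460,300) and the wrench at (265,300) are not candidates. The plate is at top (185,224) with 4 chips and the pan on the left (+y). The red peg is at top (544,190), the rack's -y end.

Run:
```python
from h import *
A=np.load('top0.npz');B=np.load('scene0.npz')
im=A['im'];cv2.imwrite('pics/crop.png',np.hstack([cv2.resize(im[200:290,310:420],None,fx=3.6,fy=3.6,interpolation=2),cv2.resize(im[170:278,110:242][:90,:],None,fx=3,fy=3.6,interpolation=2)]))
for nm,D in (('top',A),('scene',B)):
    im,P=D['im'],D['P'];hsv=cv2.cvtColor(im,cv2.COLOR_BGR2HSV);h,s,v=hsv[...,0],hsv[...,1],hsv[...,2]
    X,Y,Z=P[...,0],P[...,1],P[...,2]
    print(nm,'bench z',np.nanmedian(Z[(abs(X-.4)<.1)&(abs(Y+.2)<.1)]))
    # scraper
    m=(h>5)&(h<14)&(s>200)&(v>120)&(abs(X-.46)<.1)&(abs(Y+.09)<.12)&(Z>.012)&(Z<.04)
    p=P[m];print('handle n',len(p),p.mean(0).round(4),'ztop',np.percentile(p[:,2],[50,90]).round(4))
    r=cv2.minAreaRect(p[:,:2].astype(np.float32)*1000);print(r, np.round(cv2.boxPoints(r)))
    # tall head pts
    m=(abs(X-.47)<.12)&(abs(Y+.02)<.06)&(Z>.022)&(Z<.045);p=P[m];r=cv2.minAreaRect(p[:,:2].astype(np.float32)*1000);print('head',len(p),r,p[:,2].max())
    # plate
    m=(abs(X-.53)<.12)&(Y>.15)&(Y<.40)&(Z>.034)&(Z<.058)&(s<90);p=P[m];r=cv2.minAreaRect(p[:,:2].astype(np.float32)*1000);print('plate',len(p),r,np.round(cv2.boxPoints(r)).tolist(),np.median(p[:,2]))
    m=((h>105)&(h<125)&(s>120)&(abs(X-.53)<.15)&(Y>.15)&(Y<.6));mb=m&(Z<.065)
    p=P[mb];r=cv2.minAreaRect(p[:,:2].astype(np.float32)*1000);print('blue all',len(p),r)
    n,l,st,c=cv2.connectedComponentsWithStats((m&(Y<.375)).astype(np.uint8))
    for i in range(1,n):
        if st[i,4]>8: q=P[l==i];print(' chip',c[i].round(),st[i,4],np.nanmean(q,0).round(4))
    # red rack
    m=((h<6)|(h>174))&(s>150)&(Y<-.15)&(X>.4)
    n,l,st,c=cv2.connectedComponentsWithStats(m.astype(np.uint8))
    for i in range(1,n):
        if st[i,4]>40:
            q=P[l==i];q=q[np.isfinite(q[:,0])];cc=np.median(q,0);w=np.linalg.svd(q-cc,full_matrices=False)[2][2];print(' red',c[i].round(),st[i,4],q.mean(0).round(4),q.min(0).round(3),q.max(0).round(3),'n',w.round(3))
    for t in ['rack','wheel_a','wheel_b']: pass
```

```text
top bench z 0.0011453164952991424
handle n 78 [ 0.4618 -0.0632  0.0216] ztop [0.0216 0.0252]
((462.77154541015625, -61.99831008911133), (110.93437194824219, 24.037263870239258), 78.57179260253906) [[ 440. -114.]
 [ 464. -119.]
 [ 486.  -10.]
 [ 462.   -5.]]
head 690 ((468.75970458984375, -29.821842193603516), (100.29537200927734, 117.96916961669922), 78.57481384277344) 0.03903864200469265
plate 5085 ((551.7277221679688, 297.69580078125), (209.4651641845703, 200.77249145507812), 5.160305023193359) [[438.0, 388.0], [456.0, 188.0], [665.0, 207.0], [647.0, 407.0]] 0.04040401012696182
blue all 3508 ((517.3381958007812, 364.9805908203125), (160.7157440185547, 285.2430419921875), 5.6806793212890625)
 chip [204. 205.] 63 [0.5619 0.3144 0.0492]
 chip [231. 206.] 62 [0.5622 0.2505 0.0495]
 chip [208. 231.] 67 [0.4999 0.3034 0.0491]
 chip [238. 237.] 64 [0.488  0.2303 0.0491]
 red [544. 185.] 843 [ 0.5878 -0.4303  0.2042] [ 0.554 -0.492  0.015] [ 0.623 -0.393  0.234] n [-0.76   0.316  0.568]
 red [510. 230.] 1051 [ 0.5109 -0.3955  0.0829] [ 0.472 -0.477  0.008] [ 0.553 -0.345  0.111] n [-0.735  0.305  0.606]
scene bench z -0.00036603257929679334<stdin>:10: RuntimeWarning: Mean of empty slice.
  ret = um.true_divide(
Traceback (most recent call last):
IndexError: index -1 is out of bounds for axis 0 with size 0
```

View pics/crop.png

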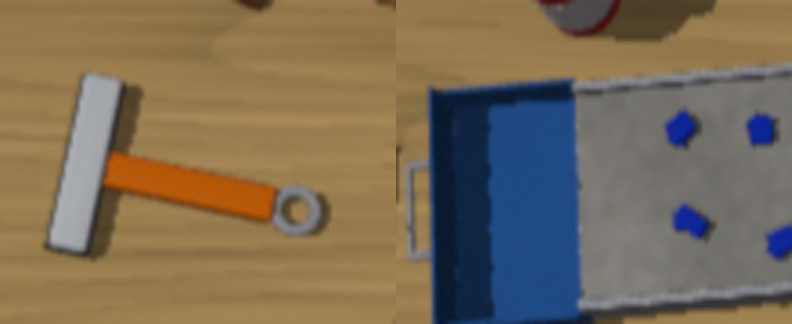

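Run:
```python
from h import *
for nm in ('top','scene'):
    D=np.load(nm+'0.npz');im,P=D['im'],D['P'];hsv=cv2.cvtColor(im,cv2.COLOR_BGR2HSV);h,s,v=[hsv[...,i].astype(int) for i in range(3)]
    X,Y,Z=P[...,0],P[...,1],P[...,2];print('==',nm)
    m=(h>4)&(h<16)&(s>170)&(v>100)&(abs(X-.46)<.1)&(abs(Y+.06)<.09)&(Z>.006)&(Z<.04)
    p=P[m];r=cv2.minAreaRect(p[:,:2].astype(np.float32)*1000);print('handle',len(p),np.round(r[0],1),np.round(r[1],1),round(r[2],2),np.percentile(p[:,2],[20,50,90]).round(4))
    # head: use local frame
    ex=np.array([-.198,-.980]);o=np.array([.466,-.0458]);L=(P[...,:2]-o)@np.stack([ex,[-ex[1],ex[0]]],1)
    m=(Z>.02)&(Z<.045)&(L[...,0]<-.036)&(L[...,0]>-.09)&(abs(L[...,1])<.08);q=P[m];r=cv2.minAreaRect(q[:,:2].astype(np.float32)*1000);print('head',len(q),np.round(r[0],1),np.round(r[1],1),round(r[2],2),np.percentile(q[:,2],[50,90]).round(4))
    m=(Z>.006)&(Z<.03)&(L[...,0]>.076)&(L[...,0]<.12)&(abs(L[...,1])<.025);q=P[m];print('eye',len(q),q.mean(0).round(4),'extent',q.min(0).round(3),q.max(0).round(3))
    # plate
    a=np.radians(5.5);ys=np.array([-np.sin(a),np.cos(a)]);xs=np.array([ys[1],-ys[0]])
    S=P[...,:2]@np.stack([xs,ys],1)
    c0=np.array([.525,.29])@np.stack([xs,ys],1);S=S-c0
    m=(abs(Z-.041)<.005)&(abs(S[...,0])<.1)&(S[...,1]>-.14)&(S[...,1]<.1)&(s<90);q=S[m];print('plate-local pct',np.percentile(q,[.5,99.5],0).round(4).tolist(),np.median(P[m][:,2]))
    m=(Z>.046)&(Z<.062)&(abs(S[...,0])<.1)&(abs(S[...,1])<.14)&(s<60)
    for sg in (-1,1):
        k=m&(S[...,0]*sg>.05);q=S[k]
        if len(q)>20: print('fence',sg,len(q),np.median(q,0).round(4),'slope deg',np.degrees(np.polyfit(q[:,1],q[:,0],1)[0]).round(2),np.percentile(q[:,1],[1,99]).round(3))
    m=(h>100)&(h<128)&(s>100)&(abs(S[...,0])<.12)&(S[...,1]>.08)&(S[...,1]<.26)&(Z<.07);q=S[m];print('pan',len(q),np.percentile(q,[1,99],0).round(4).tolist())
    # rack
    m=((h<6)|(h>174))&(s>150)&(Y<-.15)&(X>.4)&(Z>.04)
    q=P[m];c=np.median(q,0)
    for _ in range(4):
        w=np.linalg.svd(q-q.mean(0),full_matrices=False)[2][2];w*=np.sign(w[2]);e=(q-q.mean(0))@w;q=q[abs(e)<max(.004,1.5*np.std(e))]
    print('rack plane',len(q),q.mean(0).round(4),w.round(4),'elev',np.degrees(np.arcsin(w[2])).round(1),'yaw',np.degrees(np.arctan2(w[1],-w[0])).round(2))
    # peg pts: off plane
    e=(P-q.mean(0))@w
    m=(e>.012)&(e<.06)&(X>.5)&(X<.65)&(abs(Y+.43)<.06)&(Z>.17)&(Z<.29);g=P[m];print('peg',len(g))
    for t in sorted(g[:40].tolist(),key=lambda t:t[2]): print('   ',np.round(t,4), 'off',round(float((np.array(t)-q.mean(0))@w),4))
```

```text
== top
handle 469 [462.4 -62.4] [112.3  24.6] 78.57 [0.0196 0.0221 0.0261]
head 557 [475.2   5.3] [ 31.3 119. ] 77.22 [0.0301 0.0339]
eye 106 [ 0.4477 -0.1352  0.016 ] extent [ 0.429 -0.162  0.006] [ 0.472 -0.118  0.024]
plate-local pct [[-0.0766, -0.0942], [0.0704, 0.0987]] 0.040203941404962196
fence -1 234 [-0.0738  0.0039] slope deg -0.05 [-0.093  0.101]
fence 1 233 [0.0715 0.005 ] slope deg 0.34 [-0.092  0.102]
pan 3278 [[-0.0799, 0.1148], [0.078, 0.2163]]
rack plane 1604 [ 0.5434 -0.4099  0.136 ] [-0.744   0.3443  0.5727] elev 34.9 yaw 24.84
peg 48
    [ 0.577  -0.4209  0.2115] off 0.0145
    [ 0.5787 -0.4223  0.2133] off 0.0138
    [ 0.5784 -0.4259  0.2146] off 0.0135
    [ 0.5784 -0.4279  0.2148] off 0.0129
    [ 0.574  -0.4194  0.215 ] off 0.0193
    [ 0.576  -0.4213  0.2157] off 0.0175
    [ 0.5716 -0.419   0.2161] off 0.0218
    [ 0.576  -0.4273  0.2162] off 0.0158
    [ 0.5777 -0.4228  0.2175] off 0.0168
    [ 0.5731 -0.4261  0.2191] off 0.02
    [ 0.5685 -0.4174  0.22  ] off 0.0269
    [ 0.5705 -0.4192  0.2209] off 0.0253
    [ 0.5725 -0.4191  0.2214] off 0.0241
    [ 0.5
[... 2589 characters left out ...]
354
    [ 0.5679 -0.4147  0.224 ] off 0.0321
    [ 0.5619 -0.4141  0.2247] off 0.0372
    [ 0.5704 -0.4154  0.2247] off 0.0304
    [ 0.5665 -0.4162  0.2258] off 0.0336
    [ 0.5651 -0.4135  0.2263] off 0.0359
    [ 0.5624 -0.4078  0.2272] off 0.0403
    [ 0.5618 -0.4227  0.2275] off 0.0359
    [ 0.5622 -0.4125  0.2284] off 0.0396
    [ 0.566  -0.416   0.2287] off 0.0357
    [ 0.5712 -0.4127  0.2291] off 0.0332
    [ 0.5613 -0.4089  0.2293] off 0.0421
    [ 0.565  -0.4125  0.2296] off 0.0382
    [ 0.5589 -0.4216  0.2297] off 0.0397
    [ 0.5628 -0.4155  0.2306] off 0.0394
    [ 0.5624 -0.411   0.232 ] off 0.0421
    [ 0.5613 -0.4077  0.2328] off 0.0444
    [ 0.5605 -0.4134  0.2334] off 0.0434
```

Emit:
{"method": "servo_tool", "body": {
  "deltas": [
    {"dx": 2, "dy": -4, "wz": -7},
    {"dx": 2, "dy": -5, "wz": -7},
    {"dx": 2, "dy": -5, "wz": -7},
    {"dx": 2, "dy": -5, "wz": -7},
    {"dx": 2, "dy": -5, "wz": -7},
    {"dx": 2, "dy": -5, "wz": -7},
    {"dx": 2, "dy": -5, "wz": -7},
    {"dx": 1.5, "dy": -5, "wz": -7}
  ]
}}

```text
invalid input at $.deltas[0]: expected keys dx, dy, dz, wx, wy, wz, grip
```

Emit:
{"method": "servo_tool", "body": {
  "deltas": [
    {"dx": 1.5, "dy": -5, "wz": -7},
    {"dx": 1.5, "dy": -5, "wz": -7},
    {"dx": 1.5, "dy": -5, "wz": -7},
    {"dx": 1.07, "dy": -4, "wz": -0.5},
    {"dy": -3.8},
    {}
  ]
}}

```text
invalid input at $.deltas[0]: expected keys dx, dy, dz, wx, wy, wz, grip
```

Run:
```python
from h import *
s=observe();print(s['time'],s['tcp_pos'].round(4),s['orientation'].round(4),s['q'].round(3))
im,d,P,K,E=look('wrist');cv2.imwrite('pics/w1.png',im);np.savez('w1',im=im,P=P,K=K,E=E)
hsv=cv2.cvtColor(im,cv2.COLOR_BGR2HSV);h,s_,v=[hsv[...,i].astype(int) for i in range(3)]
X,Y,Z=np.moveaxis(P,-1,0)
m=(h>4)&(h<16)&(s_>170)&(v>80)&(abs(X-.46)<.12)&(abs(Y+.06)<.12)&(Z>.012)&(Z<.04)
p=P[m];r=cv2.minAreaRect(p[:,:2].astype(np.float32)*1000);print('handle',len(p),np.round(r[0],1),np.round(r[1],1),round(r[2],2),np.percentile(p[:,2],[20,50,90]).round(4))
for t in ['scraper_eye','scraper_blade']: print(t,[(round(a['conf'],2),np.round(a['rect'])) for a in cams.find_in('wrist',t)])
print(np.nanmedian(Z[Z<.01]))
```

```text
0.9 [0.2553 0.5705 0.2533] [0.     0.2089 0.9779 0.    ] [ 1.047  0.276 -0.026  1.268  0.     1.467]Traceback (most recent call last):
  File "<stdin>", line 7, in <module>
    return _quantile_unchecked(
        a, q, axis, out, overwrite_input, method, keepdims, weights)
    return _ureduce(a,
                    func=_quantile_ureduce_func,
    ...<5 lines>...
                    overwrite_input=overwrite_input,
                    method=method)
    r = func(a, **kwargs)
    result = _quantile(arr,
                       quantiles=q,
    ...<2 lines>...
                       out=out,
                       weights=wgt)
    slices_having_nans = np.isnan(arr[-1, ...])
                                  ~~~^^^^^^^^^
IndexError: index -1 is out of bounds for axis 0 with size 0
```

View pics/w1.png

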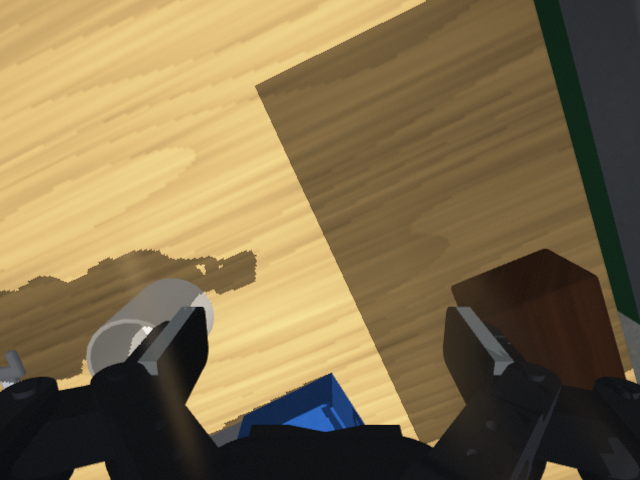

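Emit:
{"method": "servo_tool", "body": {
  "deltas": [
    {"dx": 2, "dy": -4, "dz": 0, "wx": 0, "wy": 0, "wz": -7, "grip": -1},
    {"dx": 2, "dy": -5, "dz": 0, "wx": 0, "wy": 0, "wz": -7, "grip": -1},
    {"dx": 2, "dy": -5, "dz": 0, "wx": 0, "wy": 0, "wz": -7, "grip": -1},
    {"dx": 2, "dy": -5, "dz": 0, "wx": 0, "wy": 0, "wz": -7, "grip": -1},
    {"dx": 2, "dy": -5, "dz": 0, "wx": 0, "wy": 0, "wz": -7, "grip": -1},
    {"dx": 2, "dy": -5, "dz": 0, "wx": 0, "wy": 0, "wz": -7, "grip": -1},
    {"dx": 2, "dy": -5, "dz": 0, "wx": 0, "wy": 0, "wz": -7, "grip": -1},
    {"dx": 1.5, "dy": -5, "dz": 0, "wx": 0, "wy": 0, "wz": -7, "grip": -1}
  ]
}}

```text
time: 1.95
tcp_pos: [0.411, 0.1789, 0.2537]
orientation: [0.0, 0.645, 0.764, 0.001]
ft_force: [0.7, -1.0, -0.4]
width: 0.0852
grasp_force: 0.0
```

Emit:
{"method": "servo_tool", "body": {
  "deltas": [
    {"dx": 1.5, "dy": -5, "dz": 0, "wx": 0, "wy": 0, "wz": -7, "grip": -1},
    {"dx": 1.5, "dy": -5, "dz": 0, "wx": 0, "wy": 0, "wz": -7, "grip": -1},
    {"dx": 1.5, "dy": -5, "dz": 0, "wx": 0, "wy": 0, "wz": -7, "grip": -1},
    {"dx": 1.07, "dy": -4, "dz": 0, "wx": 0, "wy": 0, "wz": -0.5, "grip": -1},
    {"dx": 0, "dy": -3.8, "dz": 0, "wx": 0, "wy": 0, "wz": 0, "grip": -1},
    {"dx": 0, "dy": 0, "dz": 0, "wx": 0, "wy": 0, "wz": 0, "grip": -1}
  ]
}}

```text
time: 2.7
tcp_pos: [0.4663, -0.0496, 0.2534]
orientation: [0.0, 0.776, 0.63, 0.0]
ft_force: [0.3, 0.0, -0.5]
width: 0.0855
grasp_force: 0.0
```

Run:
```python
from h import *
s=observe();print(s['time'],s['tcp_pos'].round(4),s['orientation'].round(4),s['q'].round(3))
im,d,P,K,E=look('wrist');cv2.imwrite('pics/w2.png',im);np.savez('w2',im=im,P=P,K=K,E=E)
hsv=cv2.cvtColor(im,cv2.COLOR_BGR2HSV);h,s_,v=[hsv[...,i].astype(int) for i in range(3)]
X,Y,Z=np.moveaxis(P,-1,0)
m=(h>4)&(h<16)&(s_>170)&(v>80)&(abs(X-.46)<.12)&(abs(Y+.06)<.12)&(Z>.012)&(Z<.04)
p=P[m]
if len(p): r=cv2.minAreaRect(p[:,:2].astype(np.float32)*1000);print('handle',len(p),np.round(r[0],1),np.round(r[1],1),round(r[2],2),np.percentile(p[:,2],[20,50,90]).round(4))
for t in ['scraper_eye','scraper_blade']: print(t,[(round(a['conf'],2),np.round(a['rect'])) for a in cams.find_in('wrist',t)])
print(np.nanmedian(Z[Z<.01]))
```

```text
2.7 [ 0.4663 -0.0496  0.2534] [3.000e-04 7.763e-01 6.304e-01 0.000e+00] [-0.244 -0.003 -0.35   1.223 -0.     1.534]
handle 3200 [462.7 -59.3] [112.7  23.8] 78.54 [0.0197 0.0204 0.0214]
scraper_eye [(0.82, array([322., 214., 138., 190.])), (0.66, array([ 96., 472.,  20.,  16.]))]
scraper_blade [(0.72, array([322., 215., 140., 190.])), (0.58, array([ 98., 472.,  25.,  15.]))]
-0.0014256112985089886
```

View pics/w2.png

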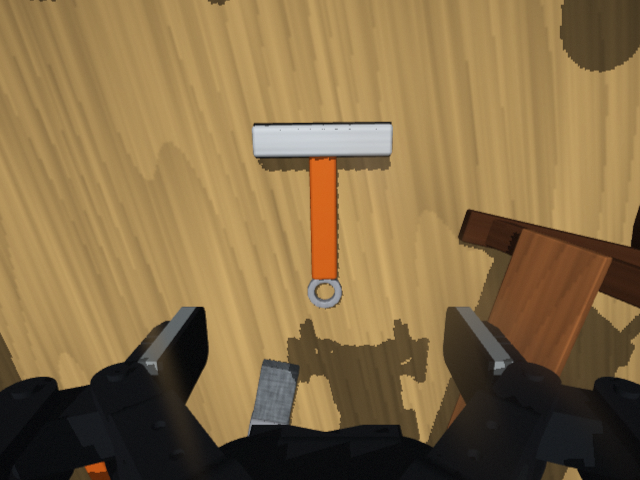

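Wrist view: the chosen scraper lies alone, with its head at (322,140) and eye at (324,292). The fingers have free room on both sides.

Emit:
{"method": "servo_tool", "body": {
  "deltas": [
    {"dx": 0, "dy": 0.5, "dz": -5, "wx": 0, "wy": 0, "wz": 0.4, "grip": -1},
    {"dx": 0, "dy": 0, "dz": -6, "wx": 0, "wy": 0, "wz": 0, "grip": -1},
    {"dx": 0, "dy": 0, "dz": -6, "wx": 0, "wy": 0, "wz": 0, "grip": -1},
    {"dx": 0, "dy": 0, "dz": -3.5, "wx": 0, "wy": 0, "wz": 0, "grip": -1},
    {"dx": 0, "dy": 0, "dz": -2.3, "wx": 0, "wy": 0, "wz": 0, "grip": -1},
    {"dx": 0, "dy": 0, "dz": 0, "wx": 0, "wy": 0, "wz": 0, "grip": 0},
    {"dx": 0, "dy": 0, "dz": 0, "wx": 0, "wy": 0, "wz": 0, "grip": 1},
    {"dx": 0, "dy": 0, "dz": 0, "wx": 0, "wy": 0, "wz": 0, "grip": 1}
  ]
}}

```text
time: 3.85
tcp_pos: [0.4675, -0.0426, 0.0267]
orientation: [0.001, 0.773, 0.635, 0.001]
ft_force: [0.6, -0.9, -0.4]
width: 0.0324
grasp_force: 0.0
```

Emit:
{"method": "servo_tool", "body": {
  "deltas": [
    {"dx": 0, "dy": 0, "dz": 0, "wx": 0, "wy": 0, "wz": 0, "grip": 1},
    {"dx": 0, "dy": 0, "dz": 0, "wx": 0, "wy": 0, "wz": 0, "grip": 1},
    {"dx": 0, "dy": 0, "dz": 0, "wx": 0, "wy": 0, "wz": 0, "grip": 1}
  ]
}}

```text
time: 4.22
tcp_pos: [0.4676, -0.0427, 0.0269]
orientation: [0.001, 0.773, 0.635, 0.001]
ft_force: [-1.1, 0.8, 6.4]
width: 0.0227
grasp_force: 60.1
```

Emit:
{"method": "servo_tool", "body": {
  "deltas": [
    {"dx": 0, "dy": 0, "dz": 3, "wx": 0, "wy": 0, "wz": 0, "grip": 1},
    {"dx": 0, "dy": 0, "dz": 5, "wx": 0, "wy": 0, "wz": 0, "grip": 1},
    {"dx": 1.8, "dy": 4, "dz": 2, "wx": 0, "wy": 0, "wz": 4, "grip": 1},
    {"dx": 1.8, "dy": 4, "dz": 0, "wx": 0, "wy": 0, "wz": 4, "grip": 1},
    {"dx": 1.8, "dy": 4, "dz": 0, "wx": 0, "wy": 0, "wz": 4, "grip": 1},
    {"dx": 1.9, "dy": 4, "dz": 0, "wx": 0, "wy": 0, "wz": 4, "grip": 1},
    {"dx": 0, "dy": 1.8, "dz": 0, "wx": 0, "wy": 0, "wz": 0.8, "grip": 1},
    {"dx": 0, "dy": 0, "dz": 0, "wx": 0, "wy": 0, "wz": 0, "grip": 1}
  ]
}}

```text
time: 5.22
tcp_pos: [0.5381, 0.1361, 0.125]
orientation: [-0.0, 0.671, 0.741, -0.001]
ft_force: [-0.3, -0.5, -1.8]
width: 0.0224
grasp_force: 59.5
```

Run:
```python
from h import *
s=observe();print(s['time'],s['tcp_pos'].round(4),s['orientation'].round(4),s['q'].round(3),s['width'])
im,d,P,K,E=look('wrist');cv2.imwrite('pics/w3.png',im);np.savez('w3',im=im,P=P,K=K,E=E);print('campos',E[:3,3])
hsv=cv2.cvtColor(im,cv2.COLOR_BGR2HSV);h,s_,v=[hsv[...,i].astype(int) for i in range(3)]
X,Y,Z=np.moveaxis(P,-1,0);T=pose();Q=(P-T[:3,3])@T[:3,:3]
c0=np.array([.525,.2945]);a=np.radians(5.6);M=np.array([[np.cos(a),-np.sin(a)],[np.sin(a),np.cos(a)]]);S=(P[...,:2]-c0)@M
m=(Z>.046)&(Z<.056)&(abs(S[...,0])<.1)&(abs(S[...,1])<.12)&(s_<70)
for sg in (-1,1):
    k=m&(S[...,0]*sg>.06);q=S[k]
    if len(q)>20: print('fence',sg,len(q),np.percentile(q[:,0],[2,50,98]).round(4),'slope',np.degrees(np.polyfit(q[:,1],q[:,0],1)[0]).round(2),np.percentile(q[:,1],[1,99]).round(3))
m=(abs(Z-.04)<.004)&(abs(S[...,0])<.06)&(abs(S[...,1])<.12)&(s_<70);print('plate z',np.median(Z[m]),np.percentile(S[m][:,1],[1,99]))
m=(h>110)&(h<128)&(s_>150)&(S[...,1]<.09)&(S[...,1]>-.12)
n,l,st,c=cv2.connectedComponentsWithStats(m.astype(np.uint8))
for i in range(1,n):
    if st[i,4]>60: q=S[l==i];print('chip',c[i].round(),st[i,4],np.nanmin(q,0).round(4),np.nanmax(q,0).round(4))
# head in tool frame
m=(Q[...,0]>.03)&(Q[...,0]<.09)&(abs(Q[...,1])<.08)&(Q[...,2]>-.03)&(Q[...,2]<.05);q=Q[m];print('head tool',len(q),np.percentile(q,[1,50,99],0).round(4).tolist())
r=cv2.minAreaRect(q[:,:2].astype(np.float32)*1000);print(r)
f=np.linalg.lstsq(np.c_[q[:,:2],np.ones(len(q))],q[:,2],rcond=None)[0];print('top plane',f)
```

```text
5.225 [0.5381 0.1361 0.125 ] [-3.000e-04  6.713e-01  7.412e-01 -7.000e-04] [ 1.320e-01  2.550e-01 -3.420e-01  9.750e-01 -1.000e-03  1.603e+00] 0.022357923225257596
campos [0.53180297 0.20589147 0.24401584]
fence -1 1942 [-0.0761 -0.0729 -0.0702] slope 0.23 [-0.092 -0.036]
fence 1 1899 [0.0692 0.0719 0.0751] slope 0.27 [-0.09  -0.036]
plate z 0.0385488704639734 [-0.09089705 -0.03316223]
chip [404.  23.] 2061 [ 0.0233 -0.0534] [ 0.045  -0.0328]
chip [236.  54.] 2008 [-0.0547 -0.0694] [-0.0318 -0.0433]
head tool 38457 [[0.0319, -0.0562, -0.0029], [0.0552, 0.0003, -0.0013], [0.0686, 0.0569, 0.0165]]
((49.40966796875, 0.5258331298828125), (119.12393188476562, 38.952781677246094), 89.4997787475586)
top plane [ 0.10411429  0.00133977 -0.00538818]
```

View pics/w3.png

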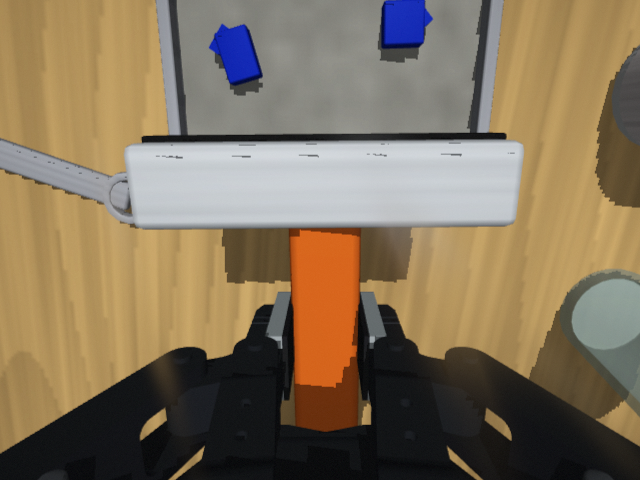

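Wrist view: the head is level and square to the plate, between the fences at (170,60) and (490,60). The two nearest chips, at (240,54) and (404,23), are ahead of the blade, so I'll lower now.

Emit:
{"method": "servo_tool", "body": {
  "deltas": [
    {"dx": 0.2, "dy": 0.3, "dz": -2, "wx": 0, "wy": 0, "wz": -0.2, "grip": 1},
    {"dx": 0, "dy": 0, "dz": -2, "wx": 0, "wy": 0, "wz": 0, "grip": 1},
    {"dx": 0, "dy": 0, "dz": -1.2, "wx": 0, "wy": 0, "wz": 0, "grip": 1},
    {"dx": 0, "dy": 0, "dz": -0.4, "wx": 0, "wy": 0, "wz": 0, "grip": 1},
    {"dx": 0, "dy": 0, "dz": 0, "wx": 0, "wy": 0, "wz": 0, "grip": 1}
  ]
}}

```text
time: 5.9
tcp_pos: [0.541, 0.1381, 0.0694]
orientation: [0.0, 0.673, 0.739, -0.0]
ft_force: [0.5, -1.1, -1.3]
width: 0.0223
grasp_force: 59.5
```

Emit:
{"method": "servo_tool", "body": {
  "deltas": [
    {"dx": 0, "dy": 0, "dz": -0.2, "wx": 0, "wy": 0, "wz": 0, "grip": 1},
    {"dx": 0, "dy": 0, "dz": -0.1, "wx": 0, "wy": 0, "wz": 0, "grip": 1},
    {"dx": 0, "dy": 0, "dz": 0, "wx": 0, "wy": 0, "wz": 0, "grip": 1}
  ]
}}

```text
time: 6.28
tcp_pos: [0.5416, 0.1385, 0.0669]
orientation: [0.0, 0.673, 0.74, 0.0]
ft_force: [-0.5, -0.3, 0.2]
width: 0.0225
grasp_force: 59.8
```

Emit:
{"method": "servo_tool", "body": {
  "deltas": [
    {"dx": -0.05, "dy": 0.5, "dz": -0.1, "wx": 0, "wy": 0, "wz": 0, "grip": 1},
    {"dx": -0.15, "dy": 1.5, "dz": 0, "wx": 0, "wy": 0, "wz": 0, "grip": 1},
    {"dx": -0.15, "dy": 1.5, "dz": 0, "wx": 0, "wy": 0, "wz": 0, "grip": 1},
    {"dx": -0.15, "dy": 1.5, "dz": 0, "wx": 0, "wy": 0, "wz": 0, "grip": 1},
    {"dx": -0.15, "dy": 1.5, "dz": 0, "wx": 0, "wy": 0, "wz": 0, "grip": 1},
    {"dx": -0.15, "dy": 1.5, "dz": 0, "wx": 0, "wy": 0, "wz": 0, "grip": 1},
    {"dx": -0.15, "dy": 1.5, "dz": 0, "wx": 0, "wy": 0, "wz": 0, "grip": 1},
    {"dx": 0, "dy": 0, "dz": 0, "wx": 0, "wy": 0, "wz": 0, "grip": 1}
  ]
}}

```text
time: 7.28
tcp_pos: [0.5329, 0.2356, 0.0669]
orientation: [0.0, 0.673, 0.74, 0.002]
ft_force: [0.5, 2.3, 5.7]
width: 0.0228
grasp_force: 60.4
```

Run:
```python
from h import *
s=observe();c0=np.array([.525,.2945]);a=np.radians(5.4);M=np.array([[np.cos(a),-np.sin(a)],[np.sin(a),np.cos(a)]])
print(s['tcp_pos'],(s['tcp_pos'][:2]-c0)@M)
im,d,P,K,E=look('wrist');S=(P[...,:2]-c0)@M
cv2.imwrite('pics/w4.png',im)
```

```text
[0.53293491 0.23555316 0.06694277] [ 0.0023523  -0.05943197]
```

View pics/w4.png

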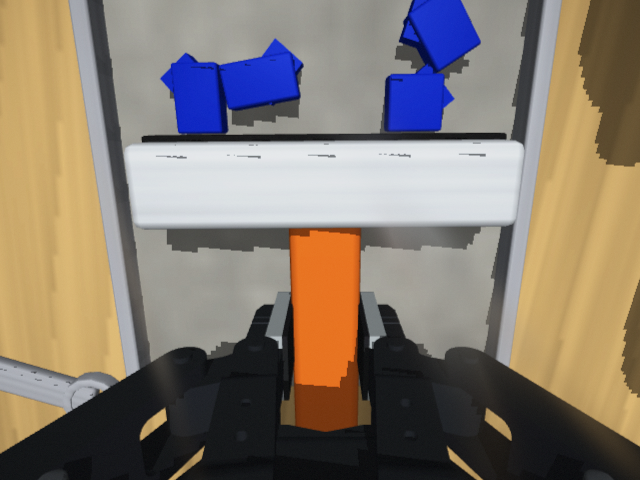

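All four chips, at (200,95), (262,80), (415,100) and (440,35), are gathered ahead of the blade. I'll keep pushing.

Emit:
{"method": "servo_tool", "body": {
  "deltas": [
    {"dx": -0.2, "dy": 1.5, "dz": 0, "wx": 0, "wy": 0, "wz": 0, "grip": 1},
    {"dx": -0.15, "dy": 1.5, "dz": 0, "wx": 0, "wy": 0, "wz": 0, "grip": 1},
    {"dx": -0.15, "dy": 1.5, "dz": 0, "wx": 0, "wy": 0, "wz": 0, "grip": 1},
    {"dx": -0.15, "dy": 1.5, "dz": 0, "wx": 0, "wy": 0, "wz": 0, "grip": 1},
    {"dx": -0.15, "dy": 1.5, "dz": 0, "wx": 0, "wy": 0, "wz": 0, "grip": 1},
    {"dx": -0.15, "dy": 1.5, "dz": 0, "wx": 0, "wy": 0, "wz": 0, "grip": 1},
    {"dx": -0.15, "dy": 1.5, "dz": 0, "wx": 0, "wy": 0, "wz": 0, "grip": 1},
    {"dx": 0, "dy": 0, "dz": 0, "wx": 0, "wy": 0, "wz": 0, "grip": 1}
  ]
}}

```text
time: 8.32
tcp_pos: [0.5216, 0.3408, 0.0669]
orientation: [-0.0, 0.673, 0.74, 0.002]
ft_force: [-0.3, 1.8, 5.1]
width: 0.0227
grasp_force: 60.4
```

Run:
```python
from h import *
s=observe();c0=np.array([.525,.2945]);a=np.radians(5.4);M=np.array([[np.cos(a),-np.sin(a)],[np.sin(a),np.cos(a)]])
print(s['tcp_pos'],(s['tcp_pos'][:2]-c0)@M)
im,d,P,K,E=look('wrist')
im2=cams.read_camera('top')[0]
cv2.imwrite('pics/w5.png',np.hstack([im[::2,::2],cv2.resize(im2[170:280,100:240],(305,240))]))
```

```text
[0.52162057 0.34078528 0.06693167] [0.0009914 0.0463979]
```

View pics/w5.png

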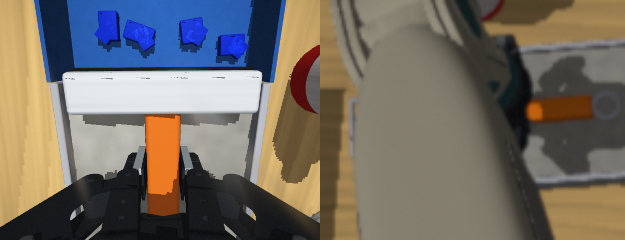

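Wrist half: the chips are in the pan at (108,30), (140,38), (193,33) and (232,46), and the plate behind the blade is clear. Next I lift and carry the scraper to a viewing pose in front of the rack.

Emit:
{"method": "servo_tool", "body": {
  "deltas": [
    {"dx": 0, "dy": 0, "dz": 2, "wx": 0, "wy": 0, "wz": 0, "grip": 1},
    {"dx": 0, "dy": 0, "dz": 5, "wx": 0, "wy": 0, "wz": 0, "grip": 1},
    {"dx": 0, "dy": -1, "dz": 6, "wx": 0, "wy": 0, "wz": 0, "grip": 1},
    {"dx": 0, "dy": -4, "dz": 4, "wx": 0, "wy": 0, "wz": 4, "grip": 1},
    {"dx": 0, "dy": -5, "dz": 3, "wx": 0, "wy": 0, "wz": 5, "grip": 1},
    {"dx": 0, "dy": -5.5, "dz": 2, "wx": 0, "wy": 0, "wz": 5, "grip": 1},
    {"dx": 0, "dy": -5.5, "dz": 2, "wx": 0, "wy": 0, "wz": 5, "grip": 1},
    {"dx": 0, "dy": -5.5, "dz": 2, "wx": 0, "wy": 0, "wz": 5, "grip": 1}
  ]
}}

```text
time: 9.43
tcp_pos: [0.5197, 0.0721, 0.3251]
orientation: [-0.001, 0.503, 0.864, -0.0]
ft_force: [0.7, -0.1, -1.7]
width: 0.0226
grasp_force: 59.4
```

Emit:
{"method": "servo_tool", "body": {
  "deltas": [
    {"dx": 0, "dy": -5.5, "dz": 2, "wx": 0, "wy": 0, "wz": 5, "grip": 1},
    {"dx": 0, "dy": -5.5, "dz": 2, "wx": 0, "wy": 0, "wz": 5, "grip": 1},
    {"dx": 0, "dy": -5.5, "dz": 2, "wx": 0, "wy": 0, "wz": 5, "grip": 1},
    {"dx": 0, "dy": -5.5, "dz": 2, "wx": 0, "wy": 0, "wz": 5, "grip": 1},
    {"dx": 0, "dy": -5.5, "dz": 1, "wx": 0, "wy": 0, "wz": 5, "grip": 1},
    {"dx": 0, "dy": -5.5, "dz": 1, "wx": 0, "wy": 0, "wz": 5, "grip": 1},
    {"dx": 0, "dy": -5, "dz": 0, "wx": 0, "wy": 0, "wz": 5, "grip": 1},
    {"dx": 0, "dy": -4, "dz": 0, "wx": 0, "wy": 0, "wz": 5, "grip": 1}
  ]
}}

```text
time: 10.42
tcp_pos: [0.5203, -0.3482, 0.4242]
orientation: [-0.0, 0.178, 0.984, 0.001]
ft_force: [1.7, -0.1, -2.3]
width: 0.0224
grasp_force: 59.4
```

Emit:
{"method": "servo_tool", "body": {
  "deltas": [
    {"dx": 0, "dy": -4, "dz": 0, "wx": 0, "wy": 0, "wz": 0.9, "grip": 1},
    {"dx": 0, "dy": 0, "dz": 0, "wx": -3.83, "wy": -8.33, "wz": 0, "grip": 1},
    {"dx": 0, "dy": 0, "dz": 0, "wx": -3.83, "wy": -8.33, "wz": 0, "grip": 1},
    {"dx": 0, "dy": 0, "dz": 0, "wx": -3.83, "wy": -8.33, "wz": 0, "grip": 1},
    {"dx": 0, "dy": 0, "dz": 0, "wx": -3.83, "wy": -8.33, "wz": 0, "grip": 1},
    {"dx": 0, "dy": 0, "dz": 0, "wx": -3.83, "wy": -8.33, "wz": 0, "grip": 1},
    {"dx": 0, "dy": 0, "dz": 0, "wx": -3.83, "wy": -8.33, "wz": 0, "grip": 1},
    {"dx": 0, "dy": 0, "dz": 0, "wx": 0, "wy": 0, "wz": 0, "grip": 1}
  ]
}}

```text
time: 11.42
tcp_pos: [0.5163, -0.3819, 0.4136]
orientation: [0.44, 0.155, 0.877, -0.113]
ft_force: [-0.6, 0.0, -4.1]
width: 0.0227
grasp_force: 59.6
```

```bash
cat > w6.py <<'E'
from h import *
import sys
n=sys.argv[1]
s=observe();T=pose();print(s['time'],T[:3,3].round(4),'\n',T[:3,:3].round(3),s['q'].round(3),s['width'])
im,d,P,K,E=look('wrist');cv2.imwrite(f'pics/{n}.png',im);np.savez(n,im=im,P=P,K=K,E=E,T=T)
hsv=cv2.cvtColor(im,cv2.COLOR_BGR2HSV);h,s_,v=[hsv[...,i].astype(int) for i in range(3)]
X,Y,Z=np.moveaxis(P,-1,0)
m=((h<6)|(h>174))&(s_>150)&(Y<-.15)&(X>.4)&(Z>.04)&(Z<.26);q=P[m]
for _ in range(4):
    w=np.linalg.svd(q-q.mean(0),full_matrices=False)[2][2];w*=np.sign(w[2]);e=(q-q.mean(0))@w;q=q[abs(e)<max(.003,1.5*np.std(e))]
print('plane',len(q),q.mean(0).round(4),w.round(4),'elev',np.degrees(np.arcsin(w[2])).round(1),'yaw',np.degrees(np.arctan2(w[1],-w[0])).round(2))
e=(P-q.mean(0))@w
m=(e>.01)&(e<.05)&(np.hypot(X-.575,Y+.42)<.05)&(Z>.18)&(Z<.26)
g=P[m];print('peg',len(g))
for a,b in ((.01,.02),(.02,.03),(.03,.04),(.04,.05)):
    k=m&(e>=a)&(e<b)
    if k.sum(): print(a,k.sum(),np.median(P[k],0).round(4),np.argwhere(k).mean(0).round())
T_=T
Q=(P-T[:3,3])@T[:3,:3]
m=(Q[...,0]>.03)&(Q[...,0]<.09)&(abs(Q[...,1])<.08)&(Q[...,2]>-.03)&(Q[...,2]<.03);q=Q[m];print('head tool',len(q),np.percentile(q,[1,50,99],0).round(4).tolist())
m=(h>4)&(h<16)&(s_>170)&(Q[...,2]>-.02)&(Q[...,2]<.03)&(abs(Q[...,1])<.03)&(Q[...,0]<.05);q=Q[m];print('handle tool',len(q),np.percentile(q,[1,50,99],0).round(4).tolist(),np.polyfit(q[:,0],q[:,2],1),np.polyfit(q[:,0],q[:,1],1))
E
python3 w6.py w6
```

```text
11.425 [ 0.5163 -0.3819  0.4136] 
 [[-0.565  0.371  0.737]
 [ 0.172  0.927 -0.335]
 [-0.807 -0.063 -0.587]] [-0.893 -0.232 -0.524  0.391  0.373 -0.365] 0.022738626980998194
plane 4898 [ 0.5883 -0.4348  0.1987] [-0.5951 -0.2747  0.7553] elev 49.0 yaw -24.78
peg 3583
0.01 2299 [ 0.5767 -0.4516  0.2033] [ 51. 284.]
0.02 1051 [ 0.5802 -0.4632  0.2142] [ 68. 271.]
0.03 233 [ 0.5575 -0.4141  0.2298] [ 46. 318.]
head tool 38491 [[0.0319, -0.0564, -0.0034], [0.0552, 0.0001, -0.0018], [0.0685, 0.0567, 0.016]]
handle tool 13196 [[-0.0375, -0.0109, 0.0046], [0.005, 0.0004, 0.006], [0.0389, 0.0118, 0.0081]] [0.00114143 0.0060208 ] [-0.00726742  0.00050435]
```

View pics/w6.png

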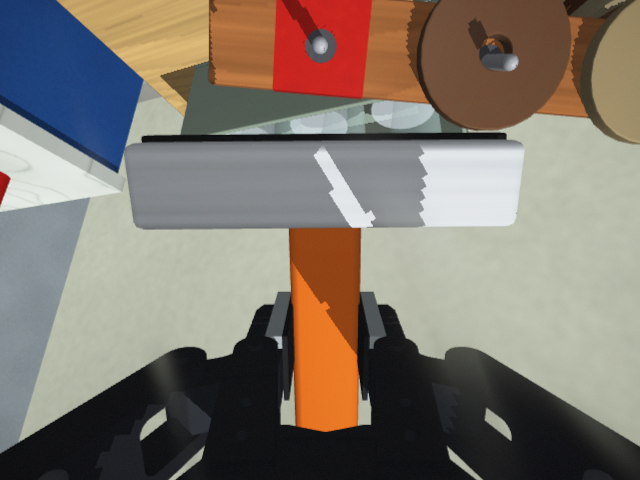

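Wrist view: the red-backed free peg is at (320,46), straight ahead, with its root washer visible. The brown wheel on the next peg is at (495,60). The tool is rolled about 3.6° off, so I'll measure the peg and work out the correction.

```bash
cat > pegfit.py <<'E'
from h import *
import sys
D=np.load(sys.argv[1]+'.npz');im,P,K,E=[D[k] for k in('im','P','K','E')]
hsv=cv2.cvtColor(im,cv2.COLOR_BGR2HSV);h,s_,v=[hsv[...,i].astype(int) for i in range(3)]
rr=eval(sys.argv[2]) # r0,r1,c0,c1
W=np.zeros((480,640),bool);W[rr[0]:rr[1],rr[2]:rr[3]]=1
red=W&((h<6)|(h>174))&(s_>150)&np.isfinite(P[...,0])
q=P[red]
for _ in range(4):
    w=np.linalg.svd(q-q.mean(0),full_matrices=False)[2][2];w*=np.sign(w[2]);e=(q-q.mean(0))@w;q=q[abs(e)<.003]
print('red',len(q),q.mean(0).round(4),w.round(4),'elev',np.degrees(np.arcsin(w[2])).round(1),'yaw',np.degrees(np.arctan2(w[1],-w[0])).round(2))
e=(P-q.mean(0))@w
steel=W&(s_<90)&np.isfinite(e)&(e>.004)&(e<.06)
for a in np.arange(.004,.05,.006):
    k=steel&(e>=a)&(e<a+.006)
    if k.sum()>3: print('off',round(a,3),k.sum(),np.median(P[k],0).round(4),np.median(np.argwhere(k),0))
k=steel&(e>.015);g=P[k];c=g.mean(0);ax=np.linalg.svd(g-c,full_matrices=False)[2][0];ax*=np.sign(ax[2]);print('axis',ax.round(3))
pz=np.array([-.7071*np.cos(np.radians(24.7)),.7071*np.sin(np.radians(24.7)),.7071])
tip=P[steel&(e>.033)]
if len(tip): t=np.median(tip,0);print('tip',t.round(4),len(tip),'-> root',(t-.045*pz).round(4), 'plane offset of root',((t-.045*pz)-q.mean(0))@w)
ring=W&(s_<90)&np.isfinite(e)&(abs(e)<.004)
if ring.sum(): print('ring',ring.sum(),P[ring].mean(0).round(4),np.argwhere(ring).mean(0))
E
python3 pegfit.py w6 "(0,98,276,366)"
python3 - <<'E'
from h import *
T=pose()
yaw=np.radians(24.7);n=np.array([-np.cos(yaw)*np.cos(np.radians(35)),np.sin(yaw)*np.cos(np.radians(35)),np.sin(np.radians(35))])
z=-n;y=np.array([np.sin(yaw),np.cos(yaw),0]);x=np.cross(y,z);Rt=np.stack([x,y,z],1);print(Rt.round(3))
print('correction rotvec deg',np.degrees(R.from_matrix(Rt@T[:3,:3].T).as_rotvec()).round(2))
E
```

```text
red 7585 [ 0.5853 -0.4269  0.1996] [-0.7432  0.345   0.5733] elev 35.0 yaw 24.9
off 0.034 21 [ 0.5606 -0.4142  0.2301] [ 51. 321.]
off 0.04 204 [ 0.5571 -0.414   0.2299] [ 45.  319.5]
axis [-0.865  0.168  0.473]
tip [ 0.5574 -0.414   0.2299] 225 -> root [ 0.5863 -0.4273  0.1981] plane offset of root -0.0018110106137766107
ring 557 [ 0.5838 -0.4263  0.1999] [ 45.55475763 320.79712747]
[[-0.521  0.418  0.744]
 [ 0.24   0.909 -0.342]
 [-0.819  0.    -0.574]]
correction rotvec deg [ 3.25 -2.12 -2.86]
```

Emit:
{"method": "servo_tool", "body": {
  "deltas": [
    {"dx": -3, "dy": 0, "dz": 0, "wx": 3.25, "wy": -2.12, "wz": -2.86, "grip": 1},
    {"dx": -4, "dy": 1, "dz": -3, "wx": 0, "wy": 0, "wz": 0, "grip": 1},
    {"dx": 0, "dy": 0, "dz": -5, "wx": 0, "wy": 0, "wz": 0, "grip": 1},
    {"dx": 0, "dy": 0, "dz": -5, "wx": 0, "wy": 0, "wz": 0, "grip": 1},
    {"dx": 0, "dy": 0, "dz": -5, "wx": 0, "wy": 0, "wz": 0, "grip": 1},
    {"dx": 0, "dy": 0, "dz": -4, "wx": 0, "wy": 0, "wz": 0, "grip": 1},
    {"dx": 0, "dy": 0, "dz": 0, "wx": 0, "wy": 0, "wz": 0, "grip": 1},
    {"dx": 0, "dy": 0, "dz": 0, "wx": 0, "wy": 0, "wz": 0, "grip": 1}
  ]
}}

```text
time: 12.48
tcp_pos: [0.4527, -0.3795, 0.2093]
orientation: [0.457, 0.187, 0.864, -0.103]
ft_force: [0.0, -1.0, -0.6]
width: 0.0228
grasp_force: 59.7
```

```bash
cat > hang.py <<'E'
from h import *
T=pose();s=observe()
yaw=np.radians(24.7);c,sn=np.cos(np.radians(35)),np.sin(np.radians(35));n=np.array([-np.cos(yaw)*c,np.sin(yaw)*c,sn])
z=-n;y=np.array([np.sin(yaw),np.cos(yaw),0]);x=np.cross(y,z);Rt=np.stack([x,y,z],1)
print(s['time'],T[:3,3].round(4),s['q'].round(2),'corr deg',np.degrees(R.from_matrix(Rt@T[:3,:3].T).as_rotvec()).round(2))
root=np.array([.585,-.427,.200]);pz=np.array([-.7071*np.cos(yaw),.7071*np.sin(yaw),.7071])
eye=T[:3,3]+T[:3,:3]@[-.0893,.0005,.016]
d=eye-root;f=np.array([np.cross(y,pz),y,pz]) # peg x,y,z
print('eye in peg frame mm',(f@d*1000).round(1))
for sgo in (.065,.0127): print('delta to s',sgo,((root+sgo*pz-Rt@[-.0893,.0005,.016]-T[:3,3])*100).round(2))
E
python3 hang.py
```

```text
12.475 [ 0.4527 -0.3795  0.2093] [-1.02 -0.09 -0.91 -0.14  0.47 -0.37] corr deg [ 0.74  0.57 -0.02]
eye in peg frame mm [ -1.7 -11.1 106.6]
delta to s 0.065 [ 3.19 -0.18 -2.73]
delta to s 0.0127 [ 6.55 -1.73 -6.43]
```

Emit:
{"method": "servo_tool", "body": {
  "deltas": [
    {"dx": 1.2, "dy": -0.2, "dz": -1.2, "wx": 0.74, "wy": 0.57, "wz": 0, "grip": 1},
    {"dx": 2, "dy": 0, "dz": -1.5, "wx": 0, "wy": 0, "wz": 0, "grip": 1},
    {"dx": 0, "dy": 0, "dz": 0, "wx": 0, "wy": 0, "wz": 0, "grip": 1},
    {"dx": 0, "dy": 0, "dz": 0, "wx": 0, "wy": 0, "wz": 0, "grip": 1}
  ]
}}

```text
time: 12.98
tcp_pos: [0.4835, -0.3799, 0.1812]
orientation: [0.451, 0.19, 0.867, -0.098]
ft_force: [0.2, -0.2, -2.7]
width: 0.0226
grasp_force: 59.8
```

```bash
python3 hang.py
python3 - <<'E'
from h import *
a=cams.read_camera('top');b=cams.read_camera('scene')
o=[]
for im,(r,c) in ((a[0],(190,530)),(b[0],(185,185))):
    o.append(cv2.resize(im[r-60:r+60,c-65:c+65],None,fx=3,fy=3,interpolation=cv2.INTER_CUBIC))
cv2.imwrite('pics/al.png',np.hstack(o))
E
```

```text
12.975 [ 0.4835 -0.3799  0.1812] [-0.95  0.01 -0.9  -0.23  0.42 -0.32] corr deg [-0.07 -0.03 -0.  ]
eye in peg frame mm [-1.7  0.8 65.4]
delta to s 0.065 [ 0.11 -0.15  0.08]
delta to s 0.0127 [ 3.47 -1.69 -3.61]
```

View pics/al.png

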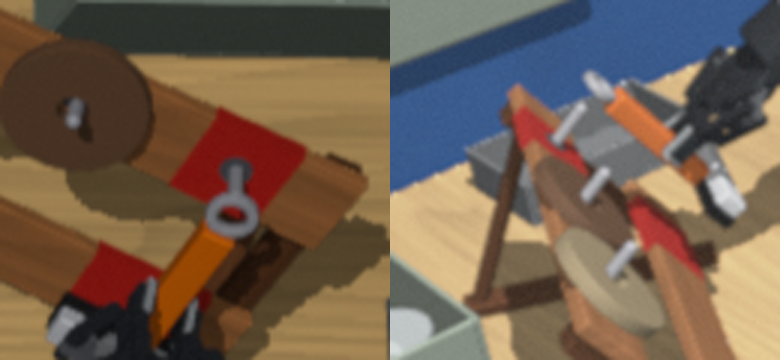

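Top crop: the peg runs into the hole, with the eye centred at (232,217) and the peg tip at (235,205). In the scene crop the eye is in front of the peg tip. I'll slide along the peg and watch the force.

Emit:
{"method": "servo_tool", "body": {
  "deltas": [
    {"dx": 0.5, "dy": -0.3, "dz": -0.4, "wx": 0, "wy": 0, "wz": 0, "grip": 1},
    {"dx": 0.64, "dy": -0.3, "dz": -0.7, "wx": 0, "wy": 0, "wz": 0, "grip": 1},
    {"dx": 0.6, "dy": -0.3, "dz": -0.65, "wx": 0, "wy": 0, "wz": 0, "grip": 1},
    {"dx": 0, "dy": 0, "dz": 0, "wx": 0, "wy": 0, "wz": 0, "grip": 1}
  ]
}}

```text
time: 13.58
tcp_pos: [0.5001, -0.3873, 0.1595]
orientation: [0.449, 0.191, 0.868, -0.096]
ft_force: [0.7, 0.9, -0.9]
width: 0.0227
grasp_force: 59.7
```

```bash
python3 hang.py; python3 -c "
from h import *
s=observe();print(s['ft_force'],s['moment'])"
```

```text
13.575 [ 0.5001 -0.3873  0.1595] [-0.93  0.09 -0.88 -0.29  0.4  -0.3 ] corr deg [-0.36 -0.23 -0.  ]
eye in peg frame mm [-4.2  0.8 36.8]
delta to s 0.065 [-1.55  0.6   2.25]
delta to s 0.0127 [ 1.81 -0.95 -1.45]
[ 0.69375111  0.89479768 -0.94818748] [ 0.48038828  0.9928476  -0.02241408]
```

Emit:
{"method": "servo_tool", "body": {
  "deltas": [
    {"dx": 0.4, "dy": -0.25, "dz": 0.1, "wx": -0.3, "wy": -0.2, "wz": 0, "grip": 1},
    {"dx": 0.5, "dy": -0.25, "dz": -0.5, "wx": 0, "wy": 0, "wz": 0, "grip": 1},
    {"dx": 0.4, "dy": -0.2, "dz": -0.4, "wx": 0, "wy": 0, "wz": 0, "grip": 1},
    {"dx": 0.2, "dy": -0.1, "dz": -0.2, "wx": 0, "wy": 0, "wz": 0, "grip": 1},
    {"dx": 0, "dy": 0, "dz": 0, "wx": 0, "wy": 0, "wz": 0, "grip": 1}
  ]
}}

```text
time: 14.2
tcp_pos: [0.515, -0.3955, 0.1504]
orientation: [0.451, 0.19, 0.866, -0.099]
ft_force: [0.0, -0.2, -1.8]
width: 0.0224
grasp_force: 59.8
```

```bash
python3 hang.py; python3 -c "
from h import *
s=observe();print(s['ft_force'],s['moment'])"
```

```text
14.2 [ 0.515  -0.3955  0.1504] [-0.92  0.14 -0.86 -0.33  0.39 -0.29] corr deg [0.01 0.02 0.01]
eye in peg frame mm [ 1.4 -0.1 19. ]
delta to s 0.065 [-3.04  1.41  3.16]
delta to s 0.0127 [ 0.32 -0.14 -0.54]
[ 0.01631399 -0.20304171 -1.75258752] [ 0.52713266  0.98551355 -0.00526849]
```

Emit:
{"method": "servo_tool", "body": {
  "deltas": [
    {"dx": 0.2, "dy": -0.1, "dz": -0.2, "wx": 0, "wy": 0, "wz": 0, "grip": 1},
    {"dx": 0.2, "dy": -0.1, "dz": -0.2, "wx": 0, "wy": 0, "wz": 0, "grip": 1},
    {"dx": 0, "dy": 0, "dz": 0, "wx": 0, "wy": 0, "wz": 0, "grip": 1}
  ]
}}

```text
time: 14.58
tcp_pos: [0.519, -0.3975, 0.1467]
orientation: [0.451, 0.19, 0.866, -0.099]
ft_force: [-0.1, -0.1, -2.3]
width: 0.0228
grasp_force: 59.8
```

Emit:
{"method": "servo_tool", "body": {
  "deltas": [
    {"dx": -0.15, "dy": 0.07, "dz": -0.15, "wx": 0, "wy": 0, "wz": 0, "grip": 1},
    {"dx": -0.15, "dy": 0.07, "dz": -0.15, "wx": 0, "wy": 0, "wz": 0, "grip": 1},
    {"dx": 0, "dy": 0, "dz": 0, "wx": 0, "wy": 0, "wz": 0, "grip": 1}
  ]
}}

```text
time: 14.95
tcp_pos: [0.5156, -0.3958, 0.1434]
orientation: [0.451, 0.19, 0.866, -0.099]
ft_force: [-0.5, 0.2, -2.1]
width: 0.0222
grasp_force: 59.8
```

```bash
python3 hang.py; python3 -c "
from h import *
s=observe();print(s['ft_force'],s['moment'])"
```

```text
14.95 [ 0.5156 -0.3958  0.1434] [-0.91  0.15 -0.87 -0.35  0.39 -0.29] corr deg [-0.01  0.01  0.02]
eye in peg frame mm [-3.1 -0.2 13.6]
delta to s 0.065 [-3.1   1.44  3.86]
delta to s 0.0127 [ 0.26 -0.1   0.16]
[-0.54909137  0.23398417 -2.05556259] [ 0.46193074  0.95119156 -0.01125218]
```

Emit:
{"method": "servo_tool", "body": {
  "deltas": [
    {"dx": -0.1, "dy": 0.05, "dz": -0.1, "wx": 0, "wy": 0, "wz": 0, "grip": 1},
    {"dx": 0.1, "dy": -0.05, "dz": -0.08, "wx": 0, "wy": 0, "wz": 0, "grip": 1},
    {"dx": 0, "dy": 0, "dz": 0, "wx": 0, "wy": 0, "wz": 0, "grip": 1}
  ]
}}

```text
time: 15.32
tcp_pos: [0.516, -0.3962, 0.142]
orientation: [0.451, 0.19, 0.866, -0.099]
ft_force: [-0.8, -1.2, -1.8]
width: 0.0225
grasp_force: 59.8
```

Emit:
{"method": "servo_tool", "body": {
  "deltas": [
    {"dx": -0.1, "dy": 0.05, "dz": -0.1, "wx": 0, "wy": 0, "wz": 0, "grip": 1},
    {"dx": 0, "dy": 0, "dz": 0, "wx": 0, "wy": 0, "wz": 0, "grip": 1}
  ]
}}

```text
time: 15.58
tcp_pos: [0.515, -0.3958, 0.1412]
orientation: [0.452, 0.19, 0.866, -0.099]
ft_force: [0.6, -0.3, -1.4]
width: 0.0227
grasp_force: 59.8
```

```bash
python3 hang.py; python3 -c "
from h import *
s=observe();print(s['ft_force'],s['moment'])"
```

```text
15.575 [ 0.515  -0.3958  0.1412] [-0.92  0.16 -0.87 -0.36  0.39 -0.29] corr deg [0.06 0.06 0.01]
eye in peg frame mm [-5.  -0.4 12.5]
delta to s 0.065 [-3.04  1.44  4.08]
delta to s 0.0127 [ 0.32 -0.1   0.38]
[ 0.58703294 -0.32282233 -1.42567257] [0.3957749  0.89304383 0.02432801]
```

Emit:
{"method": "servo_tool", "body": {
  "deltas": [
    {"dx": -0.1, "dy": 0.05, "dz": -0.1, "wx": 0, "wy": 0, "wz": 0, "grip": 1},
    {"dx": -0.05, "dy": 0.02, "dz": -0.05, "wx": 0, "wy": 0, "wz": 0, "grip": 1},
    {"dx": 0, "dy": 0, "dz": 0, "wx": 0, "wy": 0, "wz": 0, "grip": 1}
  ]
}}

```text
time: 15.95
tcp_pos: [0.5144, -0.3958, 0.141]
orientation: [0.453, 0.189, 0.866, -0.1]
ft_force: [3.6, -1.5, 1.5]
width: 0.0229
grasp_force: 59.6
```

```bash
python3 hang.py
cat > eyechk.py <<'E'
from h import *
s=observe();print(s['ft_force'],s['moment'])
yaw=np.radians(24.7);pz=np.array([-.7071*np.cos(yaw),.7071*np.sin(yaw),.7071]);y=np.array([np.sin(yaw),np.cos(yaw),0]);n=np.array([-.7442,.3423,.5736]);u=np.cross(y,n)*1
root=np.array([.586,-.428,.2])
for c in ('top','scene'):
    im,d,P,K,E=look(c);hsv=cv2.cvtColor(im,cv2.COLOR_BGR2HSV)
    L=(P-root)@np.stack([u,y,n],1)
    m=(abs(L[...,0]+.0)<.05)&(abs(L[...,1])<.03)&(L[...,2]>.006)&(L[...,2]<.06)
    ij=np.argwhere(m)
    print(c);g=''
    r0,c0=ij.min(0);r1,c1=ij.max(0)
    for r in range(r0,r1+1):
        print(' '.join((f'{int(round(1000*L[r,k,2])):3d}'+('o' if hsv[r,k,1]>170 and 4<hsv[r,k,0]<16 else 'r' if hsv[r,k,1]>140 else '.')) for k in range(c0,c1+1)))
E
python3 eyechk.py
```

```text
15.95 [ 0.5144 -0.3958  0.141 ] [-0.92  0.16 -0.87 -0.37  0.39 -0.29] corr deg [ 0.17  0.18 -0.03]
eye in peg frame mm [-5.5 -0.5 13. ]
delta to s 0.065 [-2.98  1.44  4.09]
delta to s 0.0127 [ 0.38 -0.11  0.4 ]
[ 3.59367597 -1.50180751  1.47375965] [0.08292755 0.25721763 0.13823903]
top
  1r  -1r  -2r  -3r   3r   3r   4r   3r   0r   2r   8o   0o   0r   7r  -2r   1r  -5r  -3r  -1r -12r  -9r  -9r -15o -215r -210r -211r
  4r  -2r   0r  -2r   0r  -1r   3r   1r  -1r   1o   2o  -2r   4r   1r   3r   4r  -2r  -1r  -4r  -6r  -3r  -7r  -5r -11r -12o -12o
  1r  -2o  -4r   1r   5r   0o  -2r   0r   1o   0o   1r   1r   0r   1r   0r   2r   2r   2r   0r  -1r   2r  -2r  -6r  -7r  -8r -12r
  3r   2r   0r  -2r  -2r  -2r  -1r  -1r   0o   1o   5r  -2r   4r   6r  -3r   2r   2r   3r  -1r   3r   0r   0r  -2r  -2r  -6r -10r
  3r   0r  -1r   1r   3r   3r   2r  -1o   1o   0r   1r   1r   3r  -2r   0r   2r  -4r   1r  -2r  -1r   1r   5r   1r  -2r  -2r  -2r
 -1r   1r   1r   1r   0r   2r  -1o   1o   1r   2r   1r   4r  -1r   2r   1r   1r   4r   1r   2r   3r   0r   3r   1r   2r   1r  -7r
  2r  -2r   4r   1r  -1r   1o
[... 875 characters left out ...]
   2rTraceback (most recent call last):
  File "eyechk.py", line 13, in <module>
    print(' '.join((f'{int(round(1000*L[r,k,2])):3d}'+('o' if hsv[r,k,1]>170 and 4<hsv[r,k,0]<16 else 'r' if hsv[r,k,1]>140 else '.')) for k in range(c0,c1+1)))
          ~~~~~~~~^^^^^^^^^^^^^^^^^^^^^^^^^^^^^^^^^^^^^^^^^^^^^^^^^^^^^^^^^^^^^^^^^^^^^^^^^^^^^^^^^^^^^^^^^^^^^^^^^^^^^^^^^^^^^^^^^^^^^^^^^^^^^^^^^^^^^^^^^^^^^
  File "eyechk.py", line 13, in <genexpr>
    print(' '.join((f'{int(round(1000*L[r,k,2])):3d}'+('o' if hsv[r,k,1]>170 and 4<hsv[r,k,0]<16 else 'r' if hsv[r,k,1]>140 else '.')) for k in range(c0,c1+1)))
                           ~~~~~^^^^^^^^^^^^^^^
ValueError: cannot convert float NaN to integer
```

Contact load came on at eye offset -5.5 mm (expected -5 mm), so the eye is threaded and hanging on the peg. I'll release now.

Emit:
{"method": "servo_tool", "body": {
  "deltas": [
    {"dx": 0, "dy": 0, "dz": 0, "wx": 0, "wy": 0, "wz": 0, "grip": 0.2},
    {"dx": 0, "dy": 0, "dz": 0, "wx": 0, "wy": 0, "wz": 0, "grip": 0},
    {"dx": 0, "dy": 0, "dz": 0, "wx": 0, "wy": 0, "wz": 0, "grip": -0.3},
    {"dx": 0, "dy": 0, "dz": 0, "wx": 0, "wy": 0, "wz": 0, "grip": -0.3},
    {"dx": 0, "dy": 0, "dz": 0, "wx": 0, "wy": 0, "wz": 0, "grip": -0.3}
  ]
}}

```text
time: 16.62
tcp_pos: [0.5133, -0.3949, 0.1394]
orientation: [0.451, 0.19, 0.866, -0.099]
ft_force: [0.1, 0.4, -0.6]
width: 0.0557
grasp_force: 0.0
```

Emit:
{"method": "servo_tool", "body": {
  "deltas": [
    {"dx": -0.74, "dy": 0.34, "dz": 0.57, "wx": 0, "wy": 0, "wz": 0, "grip": -0.3},
    {"dx": -1.5, "dy": 0.7, "dz": 1.15, "wx": 0, "wy": 0, "wz": 0, "grip": -0.3},
    {"dx": -3, "dy": 1.4, "dz": 2.3, "wx": 0, "wy": 0, "wz": 0, "grip": -0.3},
    {"dx": -3.7, "dy": 1.7, "dz": 2.9, "wx": 0, "wy": 0, "wz": 0, "grip": -0.3},
    {"dx": -3.7, "dy": 1.7, "dz": 2.9, "wx": 0, "wy": 0, "wz": 0, "grip": -0.3},
    {"dx": -3.7, "dy": 1.7, "dz": 2.9, "wx": 0, "wy": 0, "wz": 0, "grip": -0.3},
    {"dx": 0, "dy": 0, "dz": 0, "wx": 0, "wy": 0, "wz": 0, "grip": -0.3}
  ]
}}

```text
time: 17.5
tcp_pos: [0.3487, -0.3201, 0.2707]
orientation: [0.453, 0.189, 0.865, -0.103]
ft_force: [-0.2, -0.2, -0.3]
width: 0.0553
grasp_force: 0.0
```

Run:
```python
from h import *
s=observe();print(s['time'],s['ft_force'],s['tcp_pos'])
y=np.array([.418,.9085,0]);n=np.array([-.7442,.3423,.5736]);u=np.cross(y,n);root=np.array([.586,-.428,.2])
for c in ('top','scene','wrist'):
    im,d,P,K,E=look(c);hsv=cv2.cvtColor(im,cv2.COLOR_BGR2HSV);h,s_,v=[hsv[...,i].astype(int) for i in range(3)]
    L=(P-root)@np.stack([u,y,n],1)
    near=(abs(L[...,1])<.08)&(L[...,0]<.05)&(L[...,0]>-.2)
    m=near&(h>5)&(h<16)&(s_>190)&(L[...,2]>.012)&(L[...,2]<.05);q=L[m]
    print(c,'handle',len(q),(np.percentile(q,[2,50,98],0).round(3).tolist() if len(q) else ''))
    m=near&(s_<80)&(L[...,2]>.02)&(L[...,2]<.05)&(L[...,0]<-.1);q=L[m];print(' head',len(q),(np.percentile(q,[2,50,98],0).round(3).tolist() if len(q) else ''))
    m=near&(s_<80)&(L[...,2]>.022)&(L[...,2]<.06)&(abs(L[...,0])<.04)&(abs(L[...,1])<.015);q=L[m];print(' peg',len(q),(np.percentile(q,[2,50,98],0).round(3).tolist() if len(q) else ''))
    if c=='top':
        m=(h>108)&(h<128)&(s_>170);S=P[m&(abs(P[...,0]-.52)<.1)&(P[...,1]>.18)&(P[...,1]<.385)];print(' blue on plate',len(S), np.round(np.nanmean(S,0),3) if len(S) else '')
        for t in ['chip0']: print([(round(a['conf'],2),np.round(a['rect']),P[int(a['rect'][1]),int(a['rect'][0])].round(3)) for a in cams.find_in(c,t)])
```

```text
17.5 [-0.23775232 -0.17104176 -0.29894108] [ 0.3486766  -0.32008517  0.2707072 ]
top handle 514 [[-0.125, -0.014, 0.014], [-0.067, -0.001, 0.023], [-0.017, 0.01, 0.027]]
 head 610 [[-0.157, -0.059, 0.021], [-0.139, -0.003, 0.03], [-0.129, 0.054, 0.035]]
 peg 37 [[0.005, -0.005, 0.024], [0.01, 0.0, 0.04], [0.015, 0.003, 0.047]]
 blue on plate 0 
[(0.6, array([157., 246.,  12.,   9.]), array([0.467, 0.433, 0.015])), (0.42, array([159., 217.,   8.,   9.]), array([0.538, 0.434, 0.01 ])), (0.38, array([159., 234.,   6.,   9.]), array([0.497, 0.432, 0.01 ])), (0.38, array([161., 204.,   7.,   6.]), array([0.574, 0.432, 0.009])), (0.36, array([492., 166.,  49.,  43.]), array([ 0.622, -0.318,  0.22 ]))]
scene handle 0 
 head 168 [[-0.157, -0.053, 0.021], [-0.137, 0.011, 0.028], [-0.13, 0.06, 0.031]]
 peg 33 [[0.001, -0.001, 0.023], [0.007, 0.003, 0.032], [0.012, 0.009, 0.042]]
wrist handle 3171 [[-0.131, -0.011, 0.02], [-0.081, -0.0, 0.022], [-0.024, 0.011, 0.024]]
 head 4426 [[-0.16, -0.057, 0.028], [-0.148, -0.001, 0.03], [-0.135, 0.055, 0.032]]
 peg 205 [[-0.002, -0.004, 0.022], [0.001, 0.001, 0.037], [0.008, 0.005, 0.045]]
```

The scraper hangs flat on both slats with the peg through its eye. The plate is clear and all four chips are in the pan.

```bash
python3 -c "
from h import *
print(ticket.job_done())"
```

```text
the job is handed in; nothing more can be done
None
```

The four glass offcuts are in the blue waste pan, the scraper hangs blade down on the red-marked peg, and the job was handed in at about 17.5 s of the 58 s limit.

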